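# Light-gap check: lay the straightedge on, hold the lamp shutter half open

### The arm

A 6-joint arm with a two-finger parallel gripper is mounted at the origin on a cart in front of the work surface, level with it; the furniture and walls round the work are solid. World frame = base frame: x ahead of the robot, y to its left, z up, the work surface at z = 0. Lengths are in m, angles in rad, forces in N, time in s.
With the tool pointing down it reaches from about 0.35 to 0.975 m from the base axis. Payload 4.9 kg.
Tool frame: the origin (TCP) lies midway between the tips of the shut fingers; the grasp point (between the pads) lies 19 mm behind it; z points along the fingers, x is the direction in which the jaws open and shut, and the axes are right-handed (so a half turn about z gives the same grasp; the last joint's range is limited). The gripper opens to 85 mm and grips with 20 to 120 N. Pads are 22 mm wide; open, the fingers measure 114 mm over their backs; the gripper's body (76 mm by 85 mm) begins 54 mm behind the grasp point. The pads swing forward as they close: fully open they stand 13 mm farther back than shut.
Start: joints at [-1.46, 0.053, 1.613, -0, 1.476, -0.119], TCP at [0.142, -0.609, 0.231] pointing down, gripper open.
Joint ranges: [-3.01, 3.01], [-1.01, 2.22], [0.06, 2.58], [-1.02, 4.17], [0.09, 2.62], [-3.14, 3.14]. Speed limits (rad/s): [2.57, 2.57, 3.14, 3.14, 3.14, 3.14].

### API

Orientations are given as a rotation vector (axis times angle).
In Python, from station import ctrl gives the robot as it stands.
- The arm moves only by the tool step_arm, never from a script. Its argument "increments" is text: rows parted by semicolons, each of 6 numbers parted by spaces: the shift along the tool's x, y, z as a fraction of full scale, then the turn, a rotation vector about the tool's x, y, z as a fraction of full scale. In form: x y z rx ry rz; .... A call has 1 to 12 rows; each row shifts and turns the commanded pose from where the row before left it, along the tool's axes as they then stand; what a row does not reach is not made up. Full scale, the value 1, is 0.025 m for a shift and 0.1 rad for a turn. A row lasts 1/12 s, in which the tool goes at most 41.7 mm and 7.16 degrees, less where a joint would pass 70% of its speed; a pose out of reach is approached as far as the arm can. A call with a number of a shift or a turn outside -1 to 1 is refused whole. A call with a gripper value outside its range is refused whole. "fingers" is the opening, from -1 (shut) to 1 (fully open), so that 0 is half open, set as the call begins (left out, the last holds). The fingers move at their own pace and stop on an object; "newtons" is the grip in N (left out, the last holds). Time passes only in rows, so rows that do not move let the fingers close. It gives the time, the measured TCP pose, the force and the opening at its end, in the units of the state.
- ctrl.get_obs(): the state, without advancing time (a new reading comes with each control period).
- ctrl.get_image(name): name is "side" or "top"; returns a dict with "pixels" (384x512x3 uint8, red, green, blue), "intrinsics" (3x3 intrinsics, pixels), "eye" and "orientation" of the camera in the world. Camera axes: x right, y down, z forward; pixel columns grow to the right and rows downward; lengths in m; the calibration is good to about 2 mm. A picture is of the moment at which its call begins. There is no depth.
- ctrl.finish_job(): hands the job in, once; it reports no verdict.
The state is a dict: "t": time; "q": joint angles; "dq": joint speeds; "effort": joint torques, N m; "tool_pos": TCP position; "tool_rot": TCP orientation; "contact_force": force on the tool from outside, world axes, zero at the start; "wrist_torque": the same for the moment, N m; "opening": finger opening in m.
Only numpy, scipy, OpenCV 4.12 (cv2) and the standard library are available. Lean on these libraries where they do the work, as an engineer would, in place of code of your own. Each camera call takes 0.05 s, during which the arm holds its last target.

### The job

Check the clamped aluminium bar for straightness on the light box: lay the steel straightedge on the box's top, flush along the bar's near edge, bridging the window with the middle of the straightedge at the middle of the bar, and let go of it. Then pull the light box's sprung shutter out by its red handle to half of its travel (the green mark) and hold it there: finish with the fingers still holding it, as it springs shut when let go. The straightedge must still lie flush then; leave the two rolls of tape and the battery where they are.

Things in the scene. Friction and masses are not known exactly. Their poses are not given: they have to be found in the camera images.
- straightedge_grip (a point): Centre of the straightedge's black grip, 34 mm above its underside, over its middle. Loose steel bar 22 mm wide (x), 120 long (y), 18 high, flat on its underside; upright black grip 16 (x) by 28 (y) by 32 high on the middle of its top; 50 mm high in all, about 0.3 kg. Both long side faces are alike, upright, 11 mm from this point. Starts on the bench left of the light box.
- part_edge (a point): Middle of the lower near edge of the aluminium bar (finned heat sink) clamped on the light box's flat top, 30 mm above the bench. Light box axes: x away from the robot, across the bar; y left along its edge; z up. The bar reaches 55 mm either way in y, 40 mm back in x; near face upright, 10 mm high; top at most 15 mm above the box. Flush: straightedge along y, side face on the near face, middle at y = 0.
- window (a point): Centre of the clear window in the light box's top, level with that top, 25 mm in front (-x) of part_edge. It is 60 mm (y) by 50 mm (x) and ends at the bar's edge; its pane is 1 mm below the top, shutter and lamp are under it. The flat top reaches 72 mm either way in y and 45 mm to the front from here. The box is fixed; same axes as part_edge.
- shutter_handle (a point): On the axis of the shutter's red handle, 45 mm above the bench. Upright post 16 mm square, from 23 to 60 mm above the bench, outside the right (-y) end of the light box; it moves with the shutter straight along the box's -y, between two guide rails (tops 24 mm above the bench, 33 mm either side). Shut, its face is 30 mm from the box's end wall, and it is at x -25, y -110 mm from part_edge.
- half_mark (a point): Broad green mark on top of the front guide rail, 24 mm above the bench: half travel. The red pointer at the handle's foot is opposite it when the shutter is half open; the handle's axis is then 38 mm behind it (+x of the light box) at the same y. The thin black marks are shut, quarter, three quarters and wide open.
- shutter (a joint): Travel of the shutter in m: 0 shut, 0.06 wide open, 0.03 half; grows as the handle is pulled out to the right, along the light box's -y. A spring pulls it shut with 3.6 N when shut, rising 1.2 N per 10 mm (7.2 N at half, 10.8 N wide open); let go, it springs shut.
- tape_red: Bystander, leave it: roll of red tape, 56 mm across, 18 mm high, on the bench in front of the light box; origin at the centre of its underside.
- tape_green: Bystander, leave it: roll of green tape, 58 mm across, 18 mm high, on the bench in front of the light box; origin at the centre of its underside.
- battery_pack: Bystander, leave it: blue and yellow battery block, 35 by 50 by 54 mm, on the bench to the left, behind; origin at the centre of its underside.
Not all that is in view belongs to the job. Of the things shaped like the part that bears straightedge_grip, the bare steel one is meant.

How it is judged:
On the way:
1. the straightedge lies flush along the bar's near edge, let go, with the shutter still shut (x of straightedge_grip in the frame of part_edge between -0.0135 and -0.0085 m and y of straightedge_grip in the frame of part_edge between -0.018 and 0.018 m and z of straightedge_grip in the frame of part_edge between 0.031 and 0.0365 m and angle between the y axis of straightedge_grip and the y axis of part_edge, either way round below 0.03 rad and angle between straightedge_grip's own z axis and vertical below 0.06 rad and contact force between the fingers and straightedge below 0.2 N and linear speed of straightedge below 0.02 m/s and value of joint shutter below 0.005 m), for 0.2 s.
At the end, for the whole second after the job is handed in: Straightedge on the light box, upright, at rest, untouched by the fingers, flush along the bar (gap under 2.5 mm, under 0.03 rad off parallel, middles within 18 mm); fingers holding the shutter (over 2 N) still at 24 to 36 of its 60 mm travel (x of straightedge_grip in the frame of part_edge between -0.0135 and -0.0085 m and y of straightedge_grip in the frame of part_edge between -0.018 and 0.018 m and z of straightedge_grip in the frame of part_edge between 0.031 and 0.0365 m and angle between the y axis of straightedge_grip and the y axis of part_edge, either way round below 0.03 rad and angle between straightedge_grip's own z axis and vertical below 0.06 rad and contact force between the fingers and straightedge below 0.2 N and linear speed of straightedge below 0.02 m/s and value of joint shutter between 0.024 and 0.036 m and velocity of joint shutter between -0.01 and 0.01 m/s and contact force between the fingers and shutter above 2 N and contact force between straightedge and shutter below 0.5 N); the arm keeps its last pose, push and grip.
It fails at once if the roll of red tape is shoved more than 20 mm (distance of tape_red from where it was at the start of the episode above 0.02 m).
It fails at once if the roll of green tape is shoved more than 20 mm (distance of tape_green from where it was at the start of the episode above 0.02 m).
It fails at once if the battery is shoved more than 20 mm (distance of battery_pack from where it was at the start of the episode above 0.02 m).
It also fails if it takes over 48 s, if anything falls off the work surface, if the arm or the gripper's body presses on something with over 40 N, if the wrist force passes 120 N, or if a joint passes its speed limit or range.

## Working session

There is one attempt and no reset: what is moved stays moved. The work goes in short steps, Python scripts to look and compute and a tool call to move; the robot and the scene stay as the last step left them, time stands still between calls to the robot, and variables do not carry over. Pictures are saved under pics/ and viewed, and the job is handed in when it is done.

Besides the shell and the picture viewer there is one more tool, called after "Call:" as name(argument=value, ...) on one line, values as JSON. step_arm: Moves the arm, as the interface text tells. Shift numbers are shares of 0.025 m and turn numbers shares of 0.1 rad, none past 1 either way. Its arguments: {"type":"object","properties":{"increments":{"type":"string"},"fingers":{"type":"number"},"newtons":{"type":"number"}},"required":["increments"]}

```bash
mkdir -p pics; ls; python3 - <<'E'
from station import ctrl
import cv2,numpy as np
np.set_printoptions(precision=4,suppress=True)
o=ctrl.get_obs()
for k,v in o.items(): print(k,np.array(v))
for n in("side","top"):
    d=ctrl.get_image(n)
    cv2.imwrite(f"pics/{n}0.png",d["pixels"][:,:,::-1])
    print(n,d["intrinsics"],d["eye"],d["orientation"])
    np.savez(f"pics/{n}0.npz",**{k:np.array(v) for k,v in d.items()})
E
```

```text
pics
t 0.0
q [-1.46    0.0534  1.6143 -0.      1.476  -0.119 ]
dq [-0.0014  0.0016 -0.0011  0.0014 -0.0006 -0.0017]
effort [  0.0007 -39.3683 -37.0171  -0.0001   0.007   -0.    ]
tool_pos [ 0.1423 -0.608   0.2301]
tool_rot [-2.4603  1.9513  0.0023]
contact_force [-0.7531 -0.4962 -0.2974]
wrist_torque [ 0.0045  0.0346 -0.0412]
opening 0.08526894445356543
side [[462.3503   0.     256.6848]
 [  0.     462.3503 191.0361]
 [  0.       0.       1.    ]] [0.0935 0.9917 0.5355] [-0.5359  2.43   -1.5295]
top [[407.1677   0.     250.4596]
 [  0.     407.1677 190.5779]
 [  0.       0.       1.    ]] [0.3962 0.1259 1.1751] [-2.1569  2.2176 -0.0899]
```

View pics/side0.png

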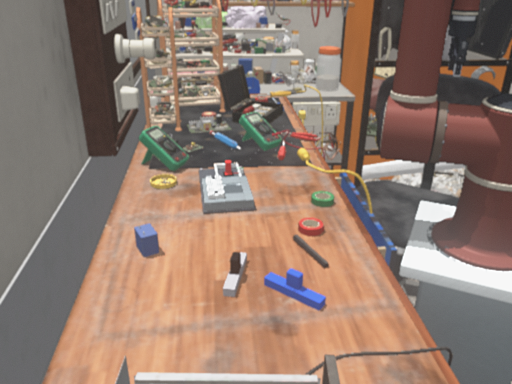

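View pics/top0.png

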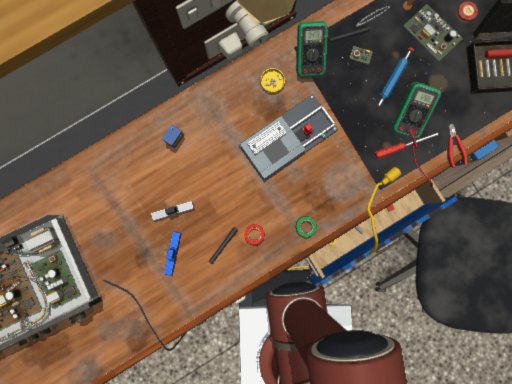

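The side view shows the bare steel straightedge at about (236,272), the light box at (227,188), and a blue lookalike at (295,288). In the top view they are at (172,211), (290,137) and (172,254). I'll enlarge these areas.

```bash
cat > h.py <<'E'
import numpy as np,cv2
from scipy.spatial.transform import Rotation as R
def load(f):
    d=np.load(f); return d
def ray(d,u,v):
    K=d["intrinsics"]; r=R.from_rotvec(d["orientation"]).as_matrix()@np.linalg.solve(K,[u,v,1.]); return d["eye"],r
def atz(d,u,v,z):
    e,r=ray(d,u,v); return e+r*(z-e[2])/r[2]
def proj(d,p):
    c=R.from_rotvec(d["orientation"]).as_matrix().T@(np.array(p)-d["eye"]); q=d["intrinsics"]@c; return q[:2]/q[2]
def tri(rs):
    A=np.zeros((3,3));b=np.zeros(3)
    for e,r in rs:
        r=r/np.linalg.norm(r);P=np.eye(3)-np.outer(r,r);A+=P;b+=P@e
    x=np.linalg.solve(A,b); res=[np.linalg.norm((np.eye(3)-np.outer(r,r)/(r@r))@(x-e)) for e,r in rs]
    return x,res
def crop(src,u0,v0,u1,v1,s,out):
    # gridded crop
    im=cv2.imread(src)[v0:v1,u0:u1]; im=cv2.resize(im,None,fx=s,fy=s,interpolation=cv2.INTER_CUBIC)
    for u in range((u0+9)//10*10,u1,10):
        cv2.line(im,(int((u-u0+.5)*s),0),(int((u-u0+.5)*s),6),(0,255,255),1); cv2.putText(im,str(u),(int((u-u0+.5)*s)-10,16),0,.35,(0,255,255),1)
    for v in range((v0+9)//10*10,v1,10):
        cv2.line(im,(0,int((v-v0+.5)*s)),(6,int((v-v0+.5)*s)),(0,255,255),1); cv2.putText(im,str(v),(8,int((v-v0+.5)*s)+4),0,.35,(0,255,255),1)
    cv2.imwrite(out,im)
E
python3 - <<'E'
from h import *
crop("pics/top0.png",235,90,340,185,7,"pics/t_box.png")
crop("pics/side0.png",195,155,262,217,10,"pics/s_box.png")
crop("pics/top0.png",145,195,200,228,12,"pics/t_se.png")
crop("pics/side0.png",215,245,255,300,10,"pics/s_se.png")
E
```

```text
(no output)
```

View pics/t_box.png

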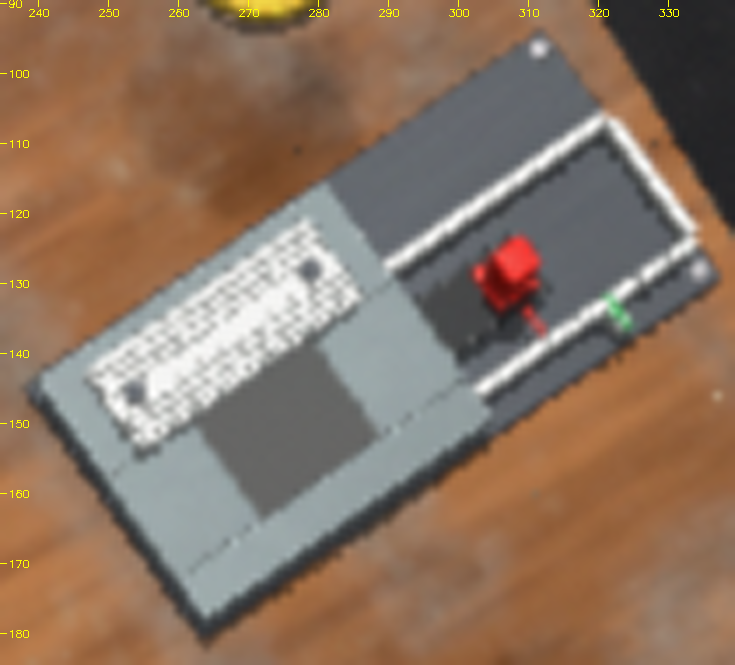

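View pics/s_box.png

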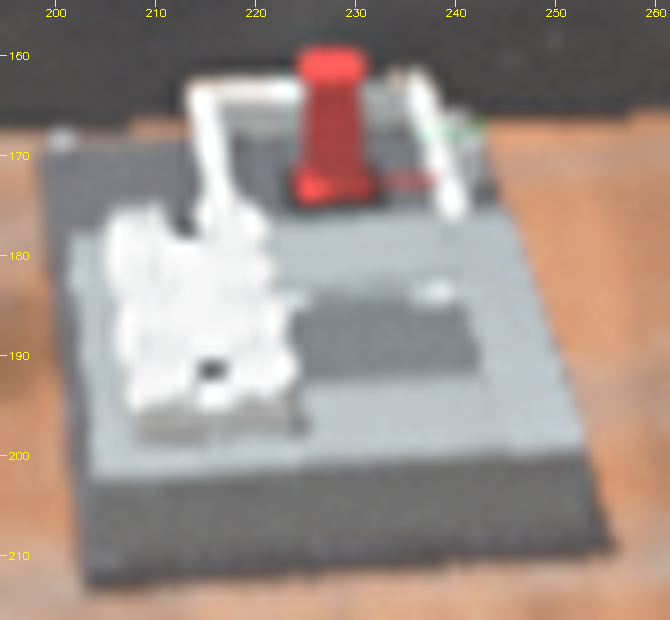

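View pics/t_se.png

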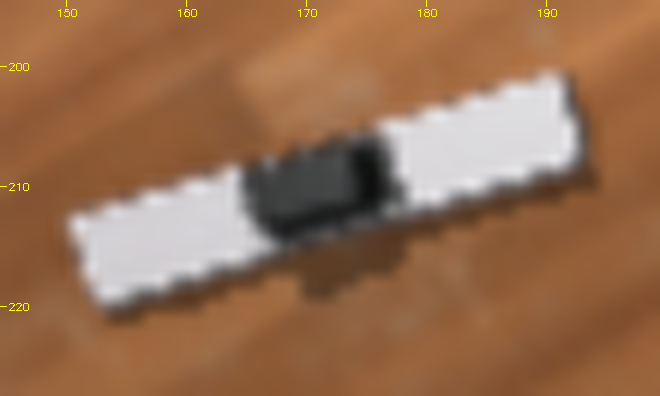

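View pics/s_se.png

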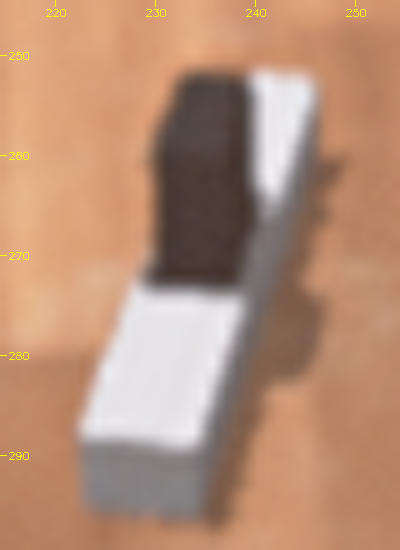

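The crops show these features:

| Feature | Top view | Side view |
|---|---|---|
| Window, front corners | (272.4,163.4), (288.5,151.6) | (242.3,191.5), (241,183.5) |
| Handle top | (308.4,126.2) | (227.8,161) |
| Green mark | (323.1,134.1) | (241,167.3) |
| Straightedge, top corners | (150.3,212.8), (191.3,200.8), (192.8,207.8), (153.3,219.5) | (222.5,288.2), (234.8,289), (246,252.5) |

I'll triangulate a few of these, then fit poses.

```bash
cat > fit.py <<'E'
from h import *
from scipy.optimize import least_squares
np.set_printoptions(precision=4,suppress=True)
t=load("pics/top0.npz"); s=load("pics/side0.npz")
def T(u,v,u2,v2): x,r=tri([ray(t,u,v),ray(s,u2,v2)]); return x,np.array(r)
for n,a in dict(winFL=(272.4,163.4,242.3,191.5),winFR=(288.5,151.6,241,183.5),topFL=(261.2,172.1,253,199),topFR=(304.5,147.8,245.7,175.5),barL=(255.2,154.1,224.2,191),handle=(308.4,126.2,227.8,161),green=(323.1,134.1,241,167.3),se1=(150.3,212.8,222.5,288.2),se2=(153.25,219.5,234.8,289),se3=(192.8,207.8,246,252.5)).items(): print(n,*T(*a))
def fit(model,obs,p0):
    def P(p,m):
        c,q=np.cos(p[3]),np.sin(p[3]); m=np.array(m)/1000
        return np.array([p[0]+c*m[0]-q*m[1],p[1]+q*m[0]+c*m[1],p[2]+m[2]])
    def f(p):
        out=[]
        for m,d,u,v in obs: out+=list(proj(d,P(p,m))-[u,v])
        return np.array(out)
    r=least_squares(f,p0,loss="soft_l1"); print(r.x, "yaw deg",np.degrees(r.x[3])); 
    print(f(r.x).reshape(-1,2).round(1).tolist()); return r.x
box=[((-50,30,0),t,272.4,163.4),((-50,-30,0),t,288.5,151.6),((-70,72,0),t,261.2,172.1),((-70,-72,0),t,304.5,147.8),((0,-55,10),t,286.2,131.4),((0,55,10),t,255.2,154.1),((-63,-140,-6),t,323.1,134.1),((-25,-110,30),t,308.4,126.2),
((-70,72,0),s,253,199),((-70,72,-30),s,255.8,209.3),((-70,-72,0),s,245.7,175.5),((-50,30,0),s,242.3,191.5),((-50,-30,0),s,241,183.5),((0,55,0),s,225,197.5),((-25,-110,30),s,227.8,161),((-63,-140,-6),s,241,167.3)]
c=T(272.4,163.4,242.3,191.5)[0]
for nm,sel in(("both",box),("top",[b for b in box if b[1] is t])):
    print(nm); fit(None,sel,[c[0],c[1],.03,-.6])
se=[((11,60,-16),t,150.3,212.8),((11,-60,-16),t,191.3,200.75),((-11,-60,-16),t,192.8,207.8),((-11,60,-16),t,153.25,219.5),
((11,60,-16),s,222.5,288.2),((-11,60,-16),s,234.8,289),((-11,60,-34),s,235,296.2),((11,60,-34),s,223,295),((-11,-60,-16),s,246,252.5),((11,-60,-16),s,240,252)]
for nm,sel in(("both",se),("top",[b for b in se if b[1] is t])):
    print(nm); fit(None,sel,[.33,.3,.034,-.3])
E
python3 fit.py
```

```text
winFL [0.558  0.0515 0.0289] [0.0013 0.0013]
winFR [0.5887 0.0032 0.0251] [0.0014 0.0014]
topFL [0.5251 0.0805 0.0292] [0.0082 0.0082]
topFR [ 0.5975 -0.0426  0.0283] [0.0018 0.0018]
barL [0.5831 0.1    0.0461] [0.0013 0.0013]
handle [ 0.6543 -0.0509  0.0575] [0.0002 0.0002]
green [ 0.6376 -0.0976  0.0241] [0.0006 0.0006]
se1 [0.4269 0.4016 0.0151] [0.0002 0.0002]
se2 [0.407  0.3933 0.0142] [0.0006 0.0006]
se3 [0.4379 0.2807 0.0166] [0.0004 0.0004]
both
[0.6148 0.055  0.0286 0.5788] yaw deg 33.165277313877034
[[-0.6, 0.1], [0.6, -0.0], [2.5, 5.6], [0.6, 1.2], [0.3, 0.2], [-0.6, -0.6], [-0.4, -0.1], [0.0, 0.1], [0.4, -0.1], [-2.5, 0.5], [0.1, -0.2], [0.8, 0.4], [-0.7, -1.4], [-0.9, 0.0], [-0.0, -0.4], [-0.7, 0.5]]
top
[0.6185 0.0541 0.0174 0.5693] yaw deg 32.61986293635495
[[-0.8, -0.6], [0.3, -0.4], [2.3, 4.6], [0.3, 0.9], [0.3, -0.0], [-0.5, -1.3], [-0.7, 0.0], [-0.1, 0.1]]
both
[0.432  0.3396 0.0318 0.2606] yaw deg 14.931191127407008
[[0.3, -0.2], [0.0, -0.1], [0.6, 0.2], [-0.6, 0.6], [0.2, -0.7], [-0.1, -0.1], [-0.2, 0.7], [-0.0, 0.5], [1.1, 0.0], [-3.5, -0.5]]
top
[0.4329 0.3427 0.0165 0.2615] yaw deg 14.980037777719927
[[0.5, -0.3], [-0.3, -0.1], [0.3, 0.1], [-0.4, 0.3]]
```

```bash
sed -i '/((-70,72,0),t/s/((-70,72,0),t,261.2,172.1),//; s/,((11,-60,-16),s,240,252)//; s/((-70,72,-30),s,255.8,209.3),//' fit.py; python3 fit.py | tail -14
cat > plan.py <<'E'
import numpy as np,sys
from scipy.spatial.transform import Rotation as R
def down(yaw): return R.from_euler('z',yaw)*R.from_euler('x',np.pi)
def yaw_of(rv):
    x=R.from_rotvec(rv).as_matrix()[:,0]; return np.arctan2(x[1],x[0])
def plan(p,rot,segs,dec=2):
    """p,rot start; segs list of (target pos, yaw, n)"""
    p=np.array(p,float); r=rot
    for tp,ty,n in segs:
        rows=[];p0=p.copy();r0=r;dr=(r0.inv()*down(ty)).as_rotvec()
        for i in range(1,n+1):
            gp=p0+(np.array(tp)-p0)*i/n; gr=r0*R.from_rotvec(dr*i/n)
            sh=np.round(r.inv().apply(gp-p)/.025,dec); tn=np.round((r.inv()*gr).as_rotvec()/.1,dec)
            assert abs(sh).max()<=1 and abs(tn).max()<=1,(sh,tn)
            p=p+r.apply(sh*.025); r=r*R.from_rotvec(tn*.1)
            rows.append(" ".join(f"{v:g}" for v in np.r_[sh,tn]+0.))
        for k in range(0,len(rows),12): print("; ".join(rows[k:k+12])+"\n")
        print("end",p.round(4),"yaw",round(yaw_of(r.as_rotvec()),4))
def now(segs,dec=2):
    from station import ctrl
    o=ctrl.get_obs(); plan(o["tool_pos"],R.from_rotvec(o["tool_rot"]),segs,dec)
E
python3 -c "
from plan import *
now([((.42,-.42,.25),-.8,14),((.55,0,.25),-.2,18),((.432,.34,.16),.26,16)],1)"
```

```text
se2 [0.407  0.3933 0.0142] [0.0006 0.0006]
se3 [0.4379 0.2807 0.0166] [0.0004 0.0004]
both
[0.6148 0.0547 0.0282 0.5807] yaw deg 33.27002453400851
[[-0.5, 0.1], [0.7, -0.0], [0.7, 1.2], [0.3, 0.2], [-0.5, -0.5], [-0.3, -0.1], [0.1, 0.0], [0.5, -0.0], [0.1, -0.1], [0.9, 0.5], [-0.7, -1.3], [-0.8, 0.1], [-0.1, -0.2], [-0.7, 0.6]]
top
[0.6161 0.0541 0.0206 0.5889] yaw deg 33.742462252955754
[[-0.3, 0.0], [0.7, -0.2], [0.6, 0.9], [0.2, 0.3], [-0.3, -0.4], [-0.7, -0.4], [-0.2, -0.1]]
both
[0.4326 0.3399 0.032  0.272 ] yaw deg 15.584741579290744
[[0.2, -0.1], [-0.2, -0.6], [0.5, -0.2], [-0.6, 0.6], [0.2, -0.7], [-0.1, -0.2], [-0.2, 0.6], [-0.0, 0.5], [0.4, -0.1]]
top
[0.4329 0.3427 0.0165 0.2615] yaw deg 14.980037777719927
[[0.5, -0.3], [-0.3, -0.1], [0.3, 0.1], [-0.4, 0.3]]
-0.3 -0.9 -0.1 0 0 -0.4; -0.3 -0.9 0 0 0 -0.4; -0.3 -0.9 -0.1 0 0 -0.4; -0.3 -1 0 0 0 -0.3; -0.2 -0.9 -0.1 0 0 -0.4; -0.1 -0.9 0 0 0 -0.4; -0.2 -1 -0.1 0 0 -0.4; 0 -0.9 0 0 0 -0.4; -0.1 -1 -0.1 0 0 -0.4; 0 -1 -0.1 0 0 -0.4; 0 -0.9 0 0 0 -0.4; 0.1 -1 -0.1 0 0 -0.3

0.1 -0.9 0 0 0 -0.4; 0.1 -1 -0.1 0 0 -0.4

end [ 0.4207
[... 164 characters left out ...]
3 -1 0 0 0 -0.3; -0.2 -0.9 0 0 0 -0.4; -0.3 -1 0 0 0 -0.3; -0.1 -0.9 0 0 0 -0.3; -0.2 -1 0 0 0 -0.4; -0.1 -0.9 0 0 0 -0.3

-0.1 -1 0 0 0 -0.3; -0.1 -1 0 0 0 -0.4; 0 -1 0 0 0 -0.3; 0 -0.9 0 0 0 -0.3; 0 -1 0 0 0 -0.4; 0 -1 0 0 0 -0.3

end [5.488e-01 4.000e-04 2.512e-01] yaw -0.201
-0.5 -0.8 0.2 0 0 -0.3; -0.4 -0.8 0.3 0 0 -0.3; -0.4 -0.8 0.2 0 0 -0.3; -0.4 -0.8 0.2 0 0 -0.3; -0.3 -0.8 0.2 0 0 -0.2; -0.4 -0.8 0.3 0 0 -0.3; -0.3 -0.9 0.2 0 0 -0.3; -0.3 -0.8 0.2 0 0 -0.3; -0.3 -0.9 0.3 0 0 -0.3; -0.2 -0.8 0.2 0 0 -0.3; -0.2 -0.9 0.2 0 0 -0.3; -0.2 -0.9 0.3 0 0 -0.3

-0.2 -0.9 0.2 0 0 -0.2; -0.1 -0.8 0.2 0 0 -0.3; -0.1 -0.9 0.2 0 0 -0.3; -0.1 -0.9 0.3 0 0 -0.3

end [0.4329 0.3394 0.1593] yaw 0.259
```

Call:
step_arm(increments="-0.3 -0.9 -0.1 0 0 -0.4; -0.3 -0.9 0 0 0 -0.4; -0.3 -0.9 -0.1 0 0 -0.4; -0.3 -1 0 0 0 -0.3; -0.2 -0.9 -0.1 0 0 -0.4; -0.1 -0.9 0 0 0 -0.4; -0.2 -1 -0.1 0 0 -0.4; 0 -0.9 0 0 0 -0.4; -0.1 -1 -0.1 0 0 -0.4; 0 -1 -0.1 0 0 -0.4; 0 -0.9 0 0 0 -0.4; 0.1 -1 -0.1 0 0 -0.3", fingers=1, newtons=50)

```text
t: 1.1
tool_pos: [0.3819, -0.4462, 0.2479]
tool_rot: [-2.842, 1.337, 0.002]
contact_force: [0.8, -0.2, 0.2]
opening: 0.0854
```

Call:
step_arm(increments="0.1 -0.9 0 0 0 -0.4; 0.1 -1 -0.1 0 0 -0.4; -0.5 -0.9 0 0 0 -0.3; -0.4 -0.8 0 0 0 -0.4; -0.4 -0.9 0 0 0 -0.3; -0.4 -0.9 0 0 0 -0.3; -0.4 -0.9 0 0 0 -0.4; -0.3 -0.9 0 0 0 -0.3; -0.3 -1 0 0 0 -0.3; -0.2 -0.9 0 0 0 -0.4; -0.3 -1 0 0 0 -0.3; -0.1 -0.9 0 0 0 -0.3")

```text
t: 2.1
tool_pos: [0.4933, -0.1863, 0.2508]
tool_rot: [-3.055, 0.73, 0.002]
contact_force: [0.5, -0.1, 0.0]
opening: 0.0854
```

Call:
step_arm(increments="-0.2 -1 0 0 0 -0.4; -0.1 -0.9 0 0 0 -0.3; -0.1 -1 0 0 0 -0.3; -0.1 -1 0 0 0 -0.4; 0 -1 0 0 0 -0.3; 0 -0.9 0 0 0 -0.3; 0 -1 0 0 0 -0.4; 0 -1 0 0 0 -0.3; -0.5 -0.8 0.2 0 0 -0.3; -0.4 -0.8 0.3 0 0 -0.3; -0.4 -0.8 0.2 0 0 -0.3; -0.4 -0.8 0.2 0 0 -0.3")

```text
t: 3.1
tool_pos: [0.5186, 0.0866, 0.2278]
tool_rot: [3.139, -0.125, -0.002]
contact_force: [0.4, 0.8, -0.4]
opening: 0.0851
```

Call:
step_arm(increments="-0.3 -0.8 0.2 0 0 -0.2; -0.4 -0.8 0.3 0 0 -0.3; -0.3 -0.9 0.2 0 0 -0.3; -0.3 -0.8 0.2 0 0 -0.3; -0.3 -0.9 0.3 0 0 -0.3; -0.2 -0.8 0.2 0 0 -0.3; -0.2 -0.9 0.2 0 0 -0.3; -0.2 -0.9 0.3 0 0 -0.3; -0.2 -0.9 0.2 0 0 -0.2; -0.1 -0.8 0.2 0 0 -0.3; -0.1 -0.9 0.2 0 0 -0.3; -0.1 -0.9 0.3 0 0 -0.3")

```text
t: 4.1
tool_pos: [0.4326, 0.3397, 0.1586]
tool_rot: [-3.115, -0.408, -0.0]
contact_force: [0.7, 0.7, 0.3]
opening: 0.0853
```

```bash
cat > snap.py <<'E'
from station import ctrl
from h import *
import sys
n=sys.argv[1]
for c in("side","top"):
    d=ctrl.get_image(c); cv2.imwrite(f"pics/{c}{n}.png",d["pixels"][:,:,::-1]); np.savez(f"pics/{c}{n}.npz",**{k:np.array(v) for k,v in d.items()})
    o=ctrl.get_obs(); print(c,"tcp px",proj(load(f"pics/{c}{n}.npz"),o["tool_pos"]).round(1), o["tool_pos"],o["tool_rot"])
E
python3 snap.py 1; python3 -c "
from h import *
crop('pics/side1.png',190,190,280,300,7,'pics/s1.png')
crop('pics/top1.png',140,170,230,235,8,'pics/t1.png')"
```

```text
side tcp px [234.9 204.5] [0.43025791 0.34208745 0.156524  ] [-3.1126251  -0.41289852  0.0052838 ]
top tcp px [161.3 209.3] [0.43086549 0.34025796 0.15680934] [ 3.11393976  0.41132432 -0.00544421]
```

View pics/s1.png

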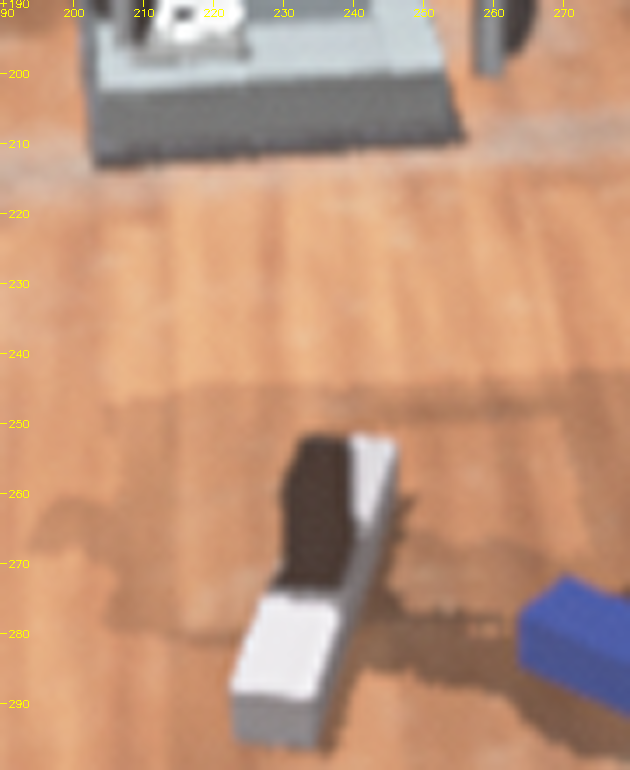

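View pics/t1.png

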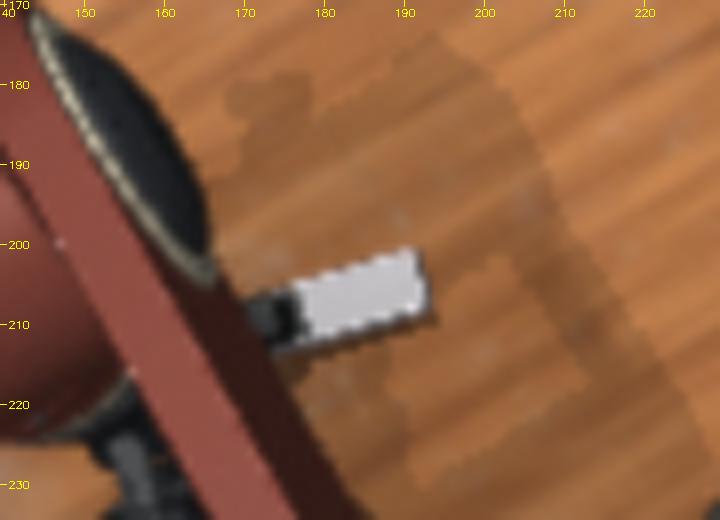

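The straightedge hasn't moved. The open fingers straddle its line at about (208..259, 200) in the side view. I'll narrow the opening so the fingers clear the blue lookalike, then descend.

Call:
step_arm(increments="0 0 0.8 0 0 -0.1; 0 0 0.9 0 0 0; 0 0 0.9 0 0 0; 0 0 0.9 0 0 0; 0 0 0.8 0 0 0; 0 0 0.6 0 0 0; 0 0 0.4 0 0 0; 0 0 0.2 0 0 0; 0 0 0 0 0 0; 0 0 0 0 0 0", fingers=0.1)

```text
t: 5.03
tool_pos: [0.4336, 0.3388, 0.022]
tool_rot: [-3.113, -0.421, -0.001]
contact_force: [0.0, 0.4, -0.3]
opening: 0.0471
```

```bash
python3 snap.py 2; python3 -c "
from h import *
crop('pics/side2.png',190,190,300,300,7,'pics/s2.png')"
```

```text
side tcp px [234.8 265.7] [0.43391092 0.33908472 0.02249108] [-3.11257068e+00 -4.20846088e-01 -2.85195947e-03]
top tcp px [171.7 209.6] [0.43397829 0.33920453 0.02268787] [-3.11238407 -0.42095136 -0.00341689]
```

View pics/s2.png

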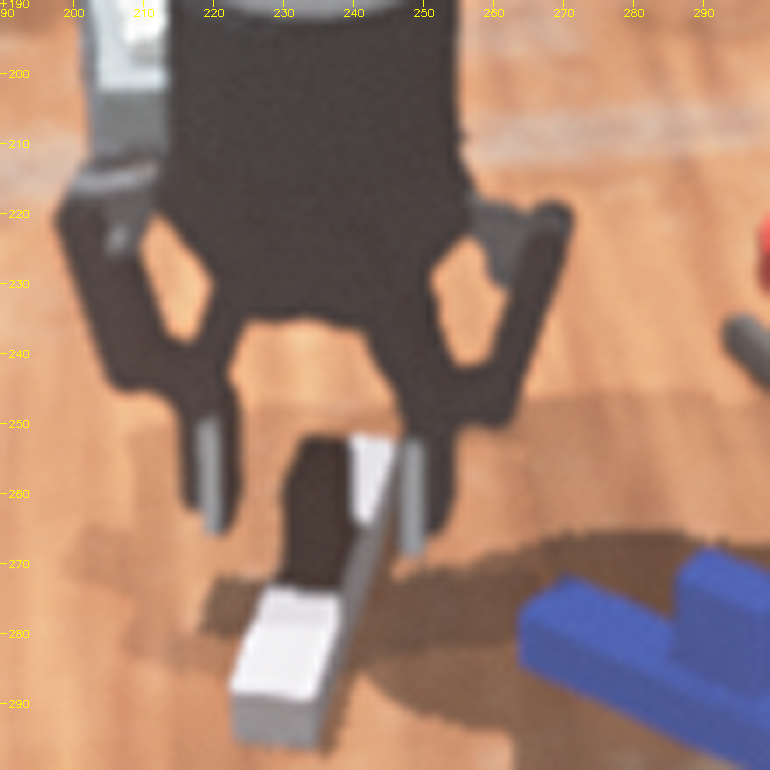

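The fingers straddle the black grip evenly: pads at about u=220 and 247, grip at about 235. I'll close them.

Call:
step_arm(increments="0 0 0 0 0 0; 0 0 0 0 0 0; 0 0 0 0 0 0; 0 0 0 0 0 0; 0 0 0 0 0 0; 0 0 0 0 0 0; 0 0 0 0 0 0; 0 0 0 0 0 0", fingers=-1, newtons=50)

```text
t: 5.8
tool_pos: [0.4334, 0.3391, 0.0222]
tool_rot: [-3.113, -0.421, -0.001]
contact_force: [-1.4, -0.9, 5.9]
opening: 0.0146
```

Call:
step_arm(increments="0 0 -0.3 0 0 0; 0 0 -0.5 0 0 0; 0 0 -0.8 0 0 0; 0 0 -0.8 0 0 0; 0 0 -0.8 0 0 0; 0 0 -0.6 0 0 0; 0 0 -0.3 0 0 0; 0 0 0 0 0 0")

```text
t: 6.47
tool_pos: [0.434, 0.3394, 0.1263]
tool_rot: [-3.112, -0.421, -0.006]
contact_force: [-0.1, 0.3, -3.3]
opening: 0.0152
```

```bash
python3 snap.py 3; python3 -c "
from h import *
crop('pics/side3.png',190,170,270,270,7,'pics/s3.png')
crop('pics/top3.png',130,180,210,235,8,'pics/t3.png')"
```

```text
side tcp px [234.5 219.1] [0.433251   0.33888793 0.1245291 ] [-3.11266437e+00 -4.21201712e-01 -2.18614598e-03]
top tcp px [164.8 209. ] [0.43252083 0.3384671  0.12319185] [ 3.11283295e+00  4.21240110e-01 -1.37465489e-03]
```

View pics/s3.png

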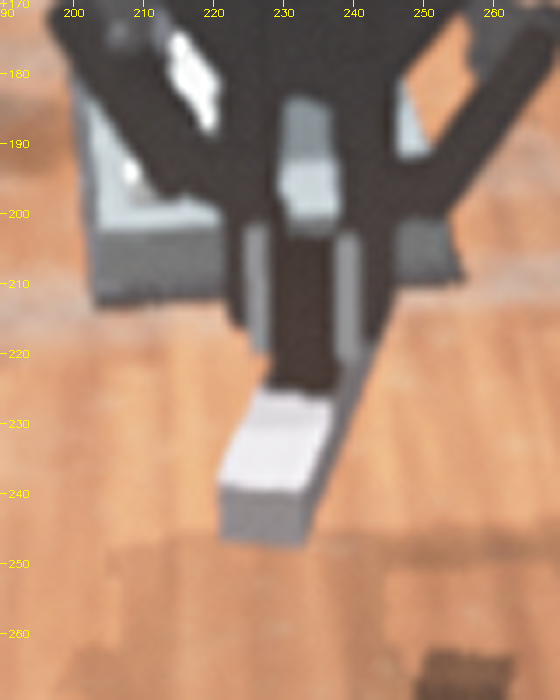

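View pics/t3.png

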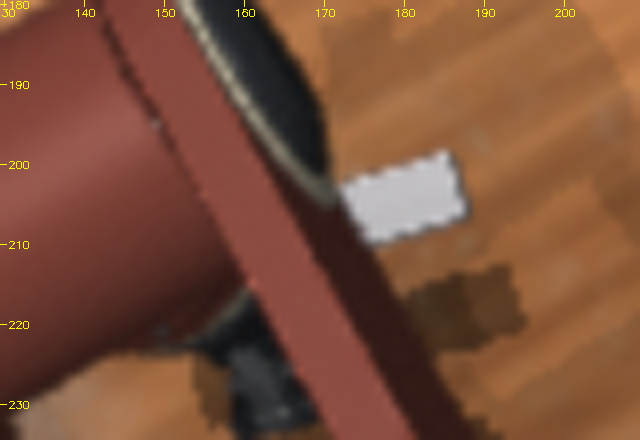

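It's held and lifted. In the side view the near end's top corners are at (220.9,239.2) and (233.4,239.5). In the top view the far end is at (185.5,198.5) and (188,206.4). I'll fit the held pose, including tilt.

```bash
python3 - <<'E'
from h import *
from scipy.optimize import least_squares
t=load("pics/top3.npz"); s=load("pics/side3.npz")
obs=[((11,60,-16),s,220.9,239.2),((-11,60,-16),s,233.4,239.5),((11,60,-34),s,221.2,247.1),((-11,60,-34),s,233,247.6),((11,-60,-16),t,185.5,198.5),((-11,-60,-16),t,188,206.4)]
def f(p):
    Rm=R.from_euler('ZX',p[3:5]); return np.concatenate([proj(d,p[:3]+Rm.apply(np.array(m)/1e3))-[u,v] for m,d,u,v in obs])
r=least_squares(f,[.433,.339,.135,.26,0]); print(r.x.round(4)); print(f(r.x).round(1))
E
python3 -c "
from plan import *
from station import ctrl
o=ctrl.get_obs();print(o['tool_pos'],yaw_of(o['tool_rot']),o['contact_force'])"
```

```text
[ 0.4328  0.3401  0.1398  0.2485 -0.102 ]
[-0.2 -0.7 -0.2  0.4 -0.  -0.3  0.6  0.6  0.1 -0.2 -0.1  0.1]
[0.43252083 0.3384671  0.12319185] 0.2690131420840671 [ 0.13006816 -0.94135642 -3.83758038]
```

```bash
python3 - <<'E'
from h import *
from scipy.optimize import least_squares
t=load("pics/top3.npz"); s=load("pics/side3.npz")
obs=[((11,60,-16),s,220.9,239.2),((-11,60,-16),s,233.4,239.5),((11,60,-34),s,221.2,247.1),((-11,60,-34),s,233,247.6),((11,-60,-16),t,185.5,198.5),((-11,-60,-16),t,188,206.4)]
def f(p,tl=0):
    Rm=R.from_euler('ZX',[p[3],tl]); return np.concatenate([proj(d,p[:3]+Rm.apply(np.array(m)/1e3))-[u,v] for m,d,u,v in obs])
r=least_squares(f,[.433,.339,.135,.26]); print(r.x.round(4)); print(f(r.x).round(1))
for tl in(0,-.1):
  p=[.4335,.3395,.1365,.269]; print(f(p,tl).round(1))
E
python3 -c "
from h import *
crop('pics/side3.png',210,195,250,260,12,'pics/s3b.png')"
```

```text
[0.4328 0.3401 0.1357 0.2613]
[-0.2 -0.9 -0.1 -0.  -0.2  0.1  0.5  0.9  0.1 -0.2 -0.1  0.1]
[-0.1 -1.5  0.  -0.7 -0.1 -0.5  0.6  0.2  0.2 -0.6  0.1 -0.4]
[ 0.2  0.8  0.3  1.7  0.4  1.2  1.   1.9  0.3 -0.9  0.2 -0.6]
```

View pics/s3b.png

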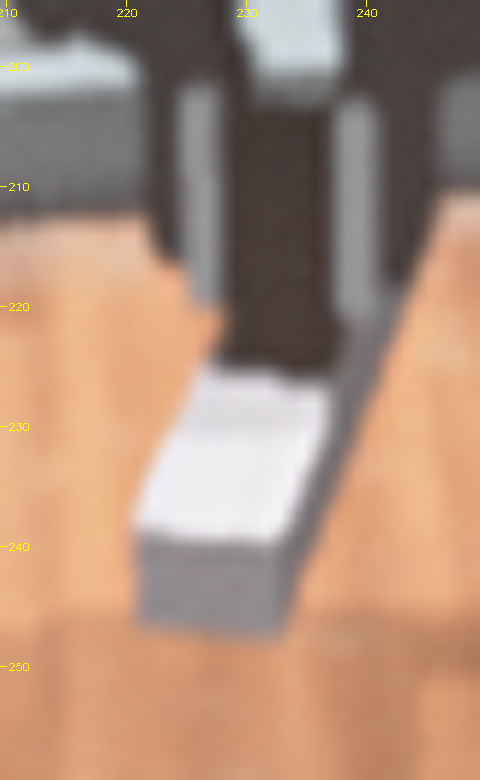

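A flat fit matches too: the held straightedge is level, with its grip within 1 mm of the TCP in plan. Next I'll plan the transfer to a point 22 mm in front of the bar's edge, high up.

```bash
cat >> plan.py <<'E'
PE=np.array([.6148,.0547]); PY=.583
def box(x,y,z):
    c,s=np.cos(PY),np.sin(PY); return np.array([PE[0]+c*x-s*y,PE[1]+s*x+c*y,z])
def inbox(p):
    c,s=np.cos(PY),np.sin(PY); d=np.array(p[:2])-PE; return np.array([c*d[0]+s*d[1],-s*d[0]+c*d[1],p[2]])
E
python3 -c "
from plan import *
print(box(-.024,0,.15))
plan([.4335,.3393,.1245],down(.269),[(box(-.024,0,.15),PY,18)],1)"
```

```text
[0.59476444 0.04148726 0.15      ]
0.2 0.7 -0.1 0 0 -0.2; 0.1 0.8 0 0 0 -0.1; 0.2 0.7 -0.1 0 0 -0.2; 0.1 0.7 0 0 0 -0.2; 0.1 0.8 -0.1 0 0 -0.2; 0.1 0.7 0 0 0 -0.1; 0.1 0.8 -0.1 0 0 -0.2; 0.1 0.7 -0.1 0 0 -0.2; 0.1 0.8 0 0 0 -0.2; 0 0.7 -0.1 0 0 -0.1; 0.1 0.8 0 0 0 -0.2; 0 0.7 -0.1 0 0 -0.2

0 0.8 0 0 0 -0.2; 0 0.7 -0.1 0 0 -0.1; 0 0.8 0 0 0 -0.2; 0 0.7 -0.1 0 0 -0.2; -0.1 0.8 -0.1 0 0 -0.2; 0 0.7 0 0 0 -0.1

end [0.5948 0.0429 0.1495] yaw 0.579
```

Call:
step_arm(increments="0.2 0.7 -0.1 0 0 -0.2; 0.1 0.8 -0.1 0 0 -0.1; 0.2 0.7 -0.1 0 0 -0.2; 0.1 0.7 -0.1 0 0 -0.2; 0.1 0.8 -0.1 0 0 -0.2; 0.1 0.7 -0.1 0 0 -0.1; 0.1 0.8 -0.1 0 0 -0.2; 0.1 0.7 -0.1 0 0 -0.2; 0.1 0.8 -0.1 0 0 -0.2; 0 0.7 -0.1 0 0 -0.1; 0.1 0.8 0 0 0 -0.2; 0 0.7 0 0 0 -0.2")

```text
t: 7.57
tool_pos: [0.5399, 0.14, 0.1468]
tool_rot: [-3.051, -0.746, 0.005]
contact_force: [-0.0, 0.2, -3.9]
opening: 0.0153
```

Call:
step_arm(increments="0 0.8 0 0 0 -0.2; 0 0.7 0 0 0 -0.1; 0 0.8 0 0 0 -0.2; 0 0.7 0 0 0 -0.2; -0.1 0.8 0 0 0 -0.2; 0 0.7 0 0 0 -0.1; 0 0 0 0 0 0; 0 0 0 0 0 0; 0 0 0 0 0 0")

```text
t: 8.32
tool_pos: [0.5932, 0.0427, 0.1471]
tool_rot: [-3.01, -0.896, 0.004]
contact_force: [-0.7, 0.4, -4.9]
opening: 0.0153
```

```bash
python3 snap.py 4; python3 -c "
from h import *
crop('pics/side4.png',180,110,280,220,7,'pics/s4.png')
crop('pics/top4.png',230,100,330,190,8,'pics/t4.png')
from plan import *
from station import ctrl
o=ctrl.get_obs();print(inbox(o['tool_pos']),yaw_of(o['tool_rot']),o['contact_force'])"
```

```text
side tcp px [231.2 143.9] [0.59327431 0.04298467 0.14750561] [-3.00957225 -0.8970766   0.00344531]
top tcp px [277.9 142.5] [0.59343695 0.04310209 0.14785159] [-3.00970623e+00 -8.97737068e-01  2.48531896e-03]
[-0.0242192   0.00207892  0.14785159] 0.5797580953699331 [-0.66502844  0.71325151 -3.52393493]
```

View pics/s4.png

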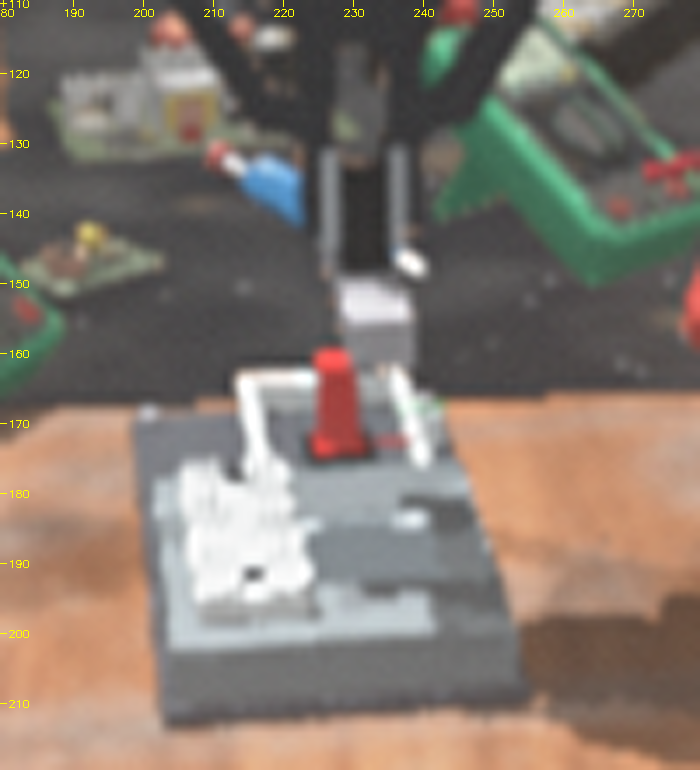

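View pics/t4.png

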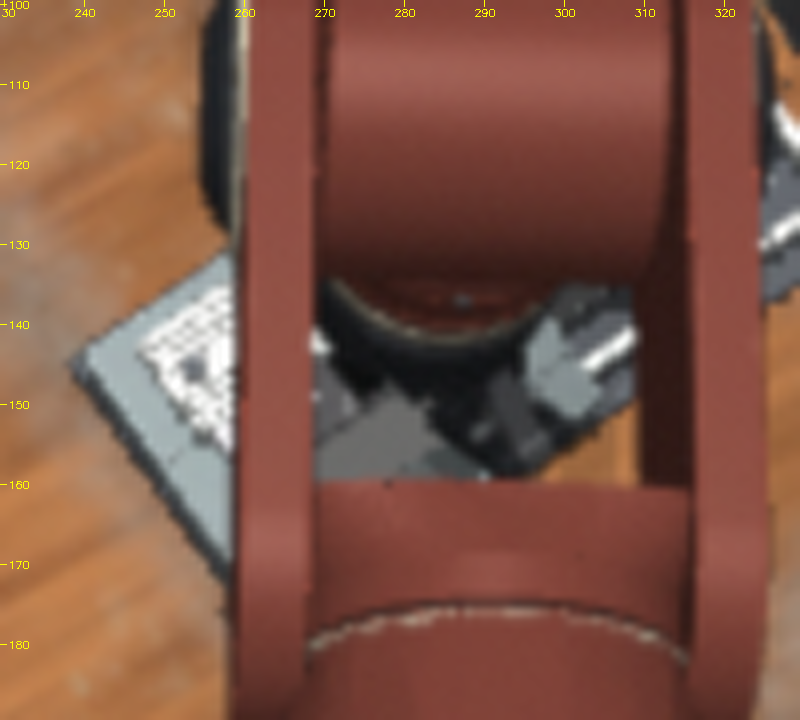

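The side view shows the held bar above the box, with its near end at about (233,155). Descending to roughly 8 mm above the box top.

Call:
step_arm(increments="0 0.1 0.5 0 0 0; 0 0 0.7 0 0 0; 0 0 0.7 0 0 0; 0 0 0.7 0 0 0; 0 0 0.5 0 0 0; 0 0 0.3 0 0 0; 0 0 0.1 0 0 0; 0 0 0 0 0 0; 0 0 0 0 0 0")

```text
t: 9.17
tool_pos: [0.5964, 0.0403, 0.0622]
tool_rot: [3.01, 0.897, 0.002]
contact_force: [-0.4, 1.0, -3.1]
opening: 0.015
```

```bash
python3 snap.py 5; python3 -c "
from h import *
crop('pics/side5.png',190,140,270,215,9,'pics/s5.png')
from plan import *
from station import ctrl
o=ctrl.get_obs();print(inbox(o['tool_pos']),yaw_of(o['tool_rot']),o['contact_force'])"
```

```text
side tcp px [231. 175.] [0.59667287 0.04021635 0.06258745] [3.0100985  0.89666708 0.0034035 ]
top tcp px [276.6 147.2] [0.59673856 0.04020105 0.06273521] [3.01002736 0.8966293  0.00373606]
[-0.02306008 -0.00216056  0.06273521] 0.5790243745543943 [-0.3221774  -0.36152761 -3.21059445]
```

View pics/s5.png

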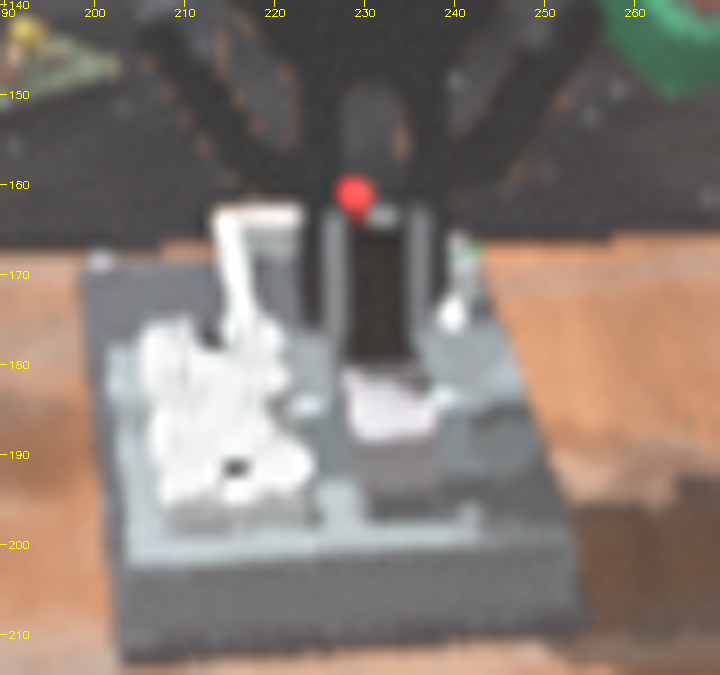

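The bar hangs level, parallel to the fins and about 8 mm in front of them. I'll lower 5 mm and approach the edge.

Call:
step_arm(increments="0 0 0.1 0 0 0; 0 0 0.1 0 0 0; 0.1 0 0 0 0 0; 0.1 0 0 0 0 0; 0.1 0 0 0 0 0; 0 0 0 0 0 0; 0 0 0 0 0 0")

```text
t: 9.85
tool_pos: [0.6022, 0.0445, 0.0564]
tool_rot: [3.011, 0.897, 0.0]
contact_force: [-0.1, 0.1, -2.9]
opening: 0.0154
```

Call:
step_arm(increments="0.04 0 0 0 0 0; 0.04 0 0 0 0 0; 0 0 0 0 0 0; 0 0 0 0 0 0")

```text
t: 10.18
tool_pos: [0.6036, 0.0455, 0.0563]
tool_rot: [-3.011, -0.897, -0.0]
contact_force: [0.2, -0.0, -3.5]
opening: 0.0152
```

Call:
step_arm(increments="0.04 0 0 0 0 0; 0.04 0 0 0 0 0; 0 0 0 0 0 0; 0 0 0 0 0 0")

```text
t: 10.52
tool_pos: [0.6054, 0.0465, 0.0564]
tool_rot: [3.011, 0.897, 0.0]
contact_force: [-0.0, -0.1, -4.1]
opening: 0.0152
```

Call:
step_arm(increments="0.04 0 0.04 0 0 0; 0 0 0.04 0 0 0; 0 0 0 0 0 0")

```text
t: 10.77
tool_pos: [0.6059, 0.0471, 0.054]
tool_rot: [-3.011, -0.897, 0.001]
contact_force: [-0.3, -0.1, -4.0]
opening: 0.0153
```

Call:
step_arm(increments="0.04 0 0 0 0 0; 0 0 0 0 0 0; 0 0 0 0 0 0")

```text
t: 11.02
tool_pos: [0.6067, 0.0476, 0.0541]
tool_rot: [-3.011, -0.897, 0.001]
contact_force: [-1.4, -0.2, -4.0]
opening: 0.0153
```

Call:
step_arm(increments="0.04 0 0 0 0 0; 0 0 0 0 0 0; 0 0 0 0 0 0")

```text
t: 11.27
tool_pos: [0.607, 0.0477, 0.054]
tool_rot: [3.01, 0.897, -0.004]
contact_force: [-3.7, -3.5, -2.2]
opening: 0.015
```

Contact with the bar shows as about 5 N, at x ≈ -10.5 mm. Now I'll lower onto the box top.

Call:
step_arm(increments="0.02 0 0.04 0 0 0; 0 0 0 0 0 0; 0 0 0 0 0 0")

```text
t: 11.52
tool_pos: [0.607, 0.0477, 0.0531]
tool_rot: [3.01, 0.898, -0.006]
contact_force: [-5.8, -3.9, -0.5]
opening: 0.0151
```

Call:
step_arm(increments="0 0 0.04 0 0 0; 0 0 0 0 0 0; 0 0 0 0 0 0")

```text
t: 11.77
tool_pos: [0.607, 0.0477, 0.0523]
tool_rot: [3.01, 0.898, -0.006]
contact_force: [-7.0, -4.6, -0.4]
opening: 0.0149
```

Call:
step_arm(increments="0 0 0.04 0 0 0; 0 0 0 0 0 0; 0 0 0 0 0 0")

```text
t: 12.02
tool_pos: [0.607, 0.0477, 0.0523]
tool_rot: [3.01, 0.898, -0.007]
contact_force: [-10.0, -4.3, 5.5]
opening: 0.0152
```

Seated on the box top at TCP z ≈ 0.052. I'll ease the push to a few newtons and open.

Call:
step_arm(increments="-0.03 0 -0.03 0 0 0; 0 0 0 0 0 0; 0 0 0 0 0 0")

```text
t: 12.27
tool_pos: [0.6069, 0.0476, 0.0523]
tool_rot: [3.01, 0.897, -0.003]
contact_force: [-4.7, -2.0, 0.0]
opening: 0.0156
```

Call:
step_arm(increments="0 0 0 0 0 0; 0 0 0 0 0 0; 0 0 0 0 0 0; 0 0 0 0 0 0; 0 0 0 0 0 0; 0 0 0 0 0 0", fingers=-0.1)

```text
t: 12.77
tool_pos: [0.608, 0.0481, 0.0524]
tool_rot: [3.011, 0.897, 0.001]
contact_force: [-0.4, 0.1, 0.6]
opening: 0.0382
```

```bash
python3 snap.py 6; python3 -c "
from h import *
crop('pics/side6.png',190,140,270,215,9,'pics/s6.png')
from plan import *
from station import ctrl
o=ctrl.get_obs();print(inbox(o['tool_pos']),yaw_of(o['tool_rot']),o['contact_force'])"
```

```text
side tcp px [225.7 179.1] [0.60787115 0.04812738 0.05226522] [3.01082698e+00 8.96784084e-01 9.92846338e-04]
top tcp px [273.4 144.1] [0.60776089 0.04810703 0.0521585 ] [3.01081869e+00 8.96825230e-01 6.05187365e-04]
[-0.00950599 -0.00162867  0.0521585 ] 0.5789985975174046 [0.6916343  0.80660961 0.47229175]
```

View pics/s6.png

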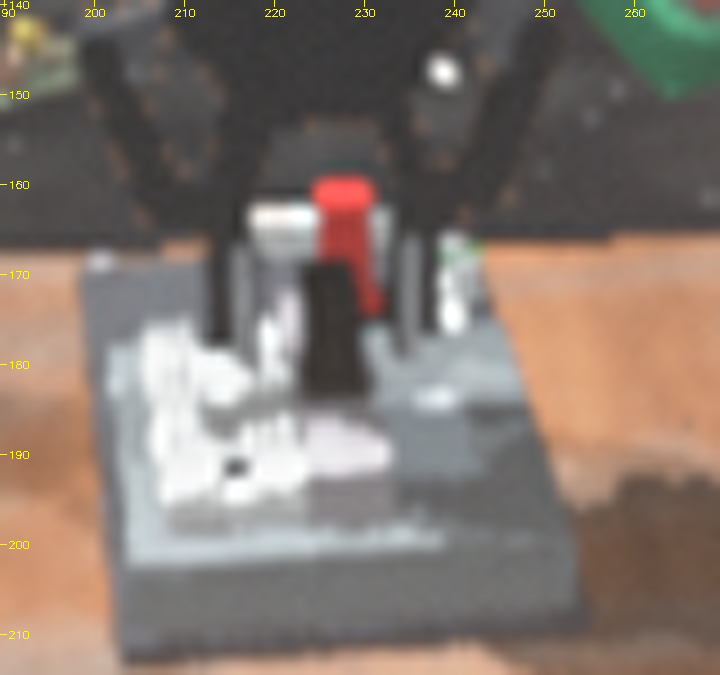

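Released: the straightedge sits against the fins, with clear gaps to both fingers. I'll rise and then move over the handle.

Call:
step_arm(increments="0 0 -0.2 0 0 0; 0 0 -0.5 0 0 0; 0 0 -0.8 0 0 0; 0 0 -0.8 0 0 0; 0 0 -0.6 0 0 0; 0 0 -0.3 0 0 0; 0 0 0 0 0 0; 0 0 0 0 0 0")

```text
t: 13.53
tool_pos: [0.6078, 0.048, 0.1327]
tool_rot: [3.01, 0.897, 0.002]
contact_force: [-0.1, -0.1, 0.0]
opening: 0.0387
```

```bash
python3 -c "
from plan import *
from station import ctrl
o=ctrl.get_obs();print(o['tool_pos'],inbox(o['tool_pos']),inbox([.6543,-.0509,.0575]),box(-.025,-.110,.13))
p=o['tool_pos'];
plan(p,down(.579),[(box(-.025,-.111,.13),.581,8)],1)"
```

```text
[0.6078144  0.04802667 0.13265822] [-0.00950556 -0.00172521  0.13265822] [-0.02516087 -0.10990241  0.0575    ] [ 0.65448802 -0.0508929   0.13      ]
-0.1 0.5 0 0 0 0; -0.1 0.6 0 0 0 0; 0 0.5 0 0 0 0; -0.1 0.6 0.1 0 0 0; -0.1 0.5 0 0 0 0; -0.1 0.6 0 0 0 0; 0 0.5 0 0 0 0; -0.1 0.6 0 0 0 0

end [ 0.6554 -0.0523  0.1302] yaw 0.579
```

Call:
step_arm(increments="-0.1 0.5 0 0 0 0; -0.1 0.6 0 0 0 0; 0 0.5 0 0 0 0; -0.1 0.6 0.1 0 0 0; -0.1 0.5 0 0 0 0; -0.1 0.6 0 0 0 0; 0 0.5 0 0 0 0; -0.1 0.6 0 0 0 0; 0 0 0 0 0 0; 0 0 0 0 0 0", fingers=0.6)

```text
t: 14.37
tool_pos: [0.6556, -0.0532, 0.1296]
tool_rot: [-3.011, -0.895, -0.0]
contact_force: [-0.3, 0.1, -0.3]
opening: 0.0686
```

```bash
python3 snap.py 7; python3 -c "
from h import *
crop('pics/side7.png',180,110,270,215,7,'pics/s7.png')
crop('pics/top7.png',230,90,340,190,7,'pics/t7.png')
from plan import *
from station import ctrl
o=ctrl.get_obs();print(inbox(o['tool_pos']),yaw_of(o['tool_rot']),o['contact_force'])"
```

```text
side tcp px [227.1 135.8] [ 0.65531989 -0.05247892  0.12951298] [-3.01065714e+00 -8.95855688e-01  1.72309288e-04]
top tcp px [312.9 119.6] [ 0.65512419 -0.05200937  0.12946784] [-3.01033388e+00 -8.96851514e-01  3.48923034e-04]
[-0.02508357 -0.11128227  0.12946784] 0.5791027513860606 [-0.75496542  0.37690097 -0.68432188]
```

View pics/s7.png

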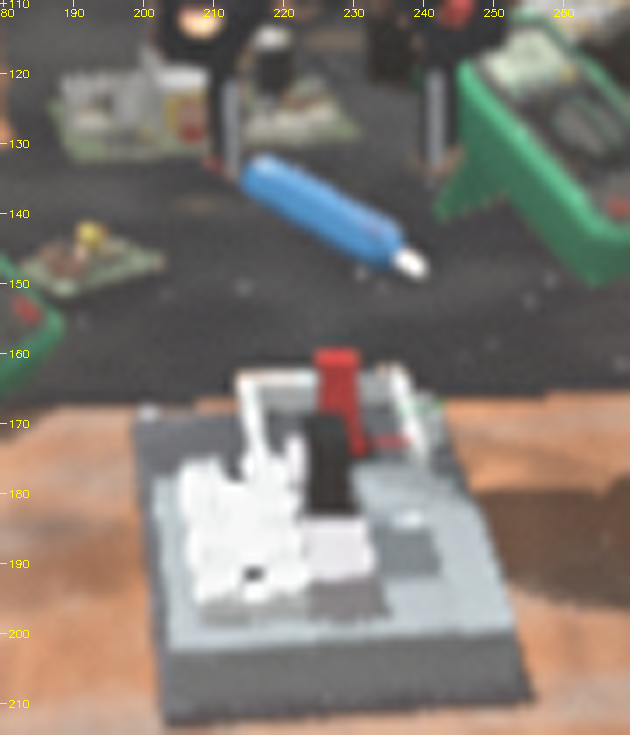

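View pics/t7.png

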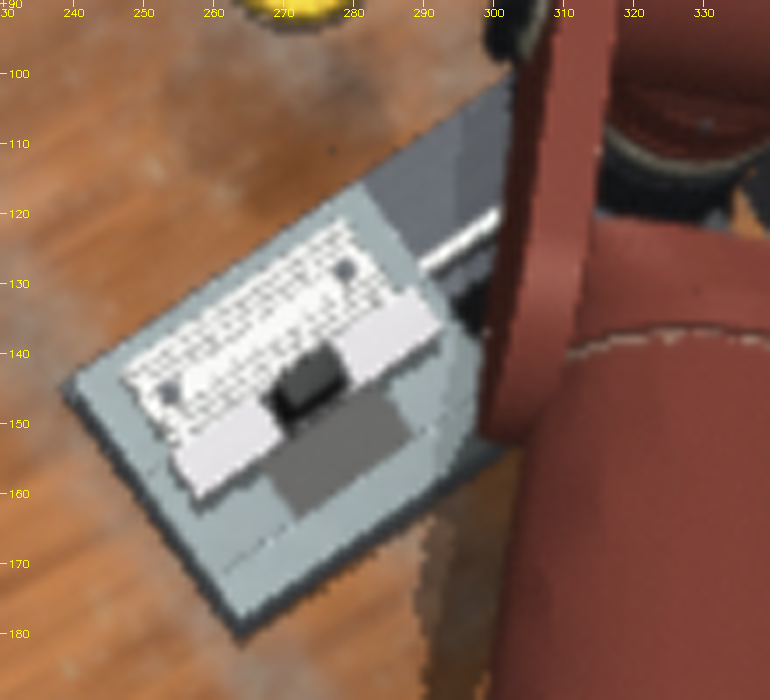

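From the top, the straightedge lies parallel against the fins and bridges the window. I'll check its pose from its corners: near (257.8,160.9) and (292.8,135.9), far (254.1,154.9) and (288.8,130.5).

```bash
python3 -c "
from h import *; from plan import inbox
d=load('pics/top7.npz')
P=[inbox(atz(d,u,v,.048))*1e3 for u,v in((257.8,160.9),(292.8,135.9),(254.1,154.9),(288.8,130.5))]
print(np.round(P,1)); P=np.array(P); print(P.mean(0)); 
for a,b in((0,1),(2,3)): e=P[a]-P[b]; print('ang',np.arctan2(-e[0],e[1]))
d2=load('pics/top0.npz')
P=[inbox(atz(d2,u,v,.04))*1e3 for u,v in((286.2,131.4),(255.2,154.1))]; print(P)
"
```

```text
[[-22.9  60.8  48. ]
 [-21.3 -60.4  48. ]
 [ -3.1  59.5  48. ]
 [ -2.3 -60.1  48. ]]
[-12.42200913  -0.06078862  48.        ]
ang 0.013294977443389186
ang 0.006737597190196935
[array([  0.76669827, -54.27579038,  40.        ]), array([-2.06588046, 54.81741321, 40.        ])]
```

Centre x ≈ -12, y ≈ 0 mm. The parallelism reading is less certain, so I'll refine the edge directions with sub-pixel line fits.

```bash
cat > edge.py <<'E'
from h import *
def edge(f,a,b,z,w=3,n=60):
    d=load(f+".npz"); im=cv2.GaussianBlur(cv2.cvtColor(cv2.imread(f+".png"),cv2.COLOR_BGR2GRAY).astype(np.float32),(0,0),.6)
    a=np.array(a,float);b=np.array(b,float);t=(b-a)/np.linalg.norm(b-a);nn=np.array([-t[1],t[0]])
    s=np.linspace(-w,w,8*w+1);pts=[]
    for k in np.linspace(0,1,n):
        c=a+(b-a)*k; q=(c+s[:,None]*nn).astype(np.float32)
        pr=cv2.remap(im,q[:,0].copy(),q[:,1].copy(),cv2.INTER_LINEAR).ravel(); g=np.abs(np.gradient(pr))**2
        o=(g*s).sum()/g.sum(); p=c+o*nn; pts.append(atz(d,*p,z)[:2])
    pts=np.array(pts)
    vx,vy,x,y=cv2.fitLine(pts.astype(np.float32),cv2.DIST_HUBER,0,.01,.01).ravel()
    ang=np.arctan2(-vx,vy); ang=(ang+np.pi/2)%np.pi-np.pi/2
    r=np.abs((pts-[x,y])@[-vy,vx]); return ang,np.array([x,y]),r.mean()*1e3
E
python3 - <<'E'
from edge import *
c=lambda x,y,s,u,v:(x/s+u-.5,y/s+v-.5)
B=lambda x,y:c(x,y,7,235,90); S=lambda x,y:c(x,y,7,230,90)
L=[("bar near top","pics/top0",B(165,438),B(345,308),.04),("bar back","pics/top0",B(100,368),B(295,228),.04),("base back","pics/top0",B(50,375),B(320,188),.03),("win front","pics/top0",B(272,508),B(370,440),.03),
("base front bottom","pics/top0",B(220,630),B(480,440),0.0),("rail","pics/top0",B(400,262),B(590,127),.024),
("SE near","pics/top7",S(205,494),S(435,332),.048),("SE far L","pics/top7",S(180,454),S(262,396),.048),("SE far R","pics/top7",S(345,336),S(408,292),.048)]
for n,f,a,b,z in L: print(n,*edge(f,a,b,z))
E
```

```text
bar near top 0.5828887 [0.620793   0.04426656] 0.4311913368365557
bar back 0.60349 [0.6473302  0.07907565] 0.5330652796418871
base back 0.59846795 [0.6473712  0.08758967] 1.3104590060908838
win front 0.5918442 [0.57116795 0.02748141] 0.15536979255997582
base front bottom 0.5801712 [0.55311877 0.01785014] 0.2483304056700246
rail 0.58665574 [ 0.6869384  -0.04588403] 0.1501453514448653
SE near 0.5840789 [0.5998596  0.03572501] 1.161480542888496
SE far L 0.49010003 [0.59412545 0.08508065] 0.819574830846772
SE far R 0.5400144 [0.6360413  0.02215712] 0.9700527305049084
```

Box yaw comes out at about 0.588 and the straightedge's near edge at 0.584, so it's parallel within tolerance. Descending over the handle.

Call:
step_arm(increments="0 0 0.4 0 0 -0.1; 0 0 0.8 0 0 0; 0 0 0.8 0 0 0; 0 0 0.8 0 0 0; 0 0 0.7 0 0 0; 0 0 0.4 0 0 0; 0 0 0.1 0 0 0; 0 0 0 0 0 0; 0 0 0 0 0 0")

```text
t: 15.22
tool_pos: [0.6559, -0.0521, 0.0305]
tool_rot: [3.006, 0.912, 0.002]
contact_force: [0.2, -0.3, 0.1]
opening: 0.0684
```

```bash
python3 snap.py 8; python3 -c "
from h import *
crop('pics/side8.png',190,130,270,205,9,'pics/s8.png')
from plan import *
from station import ctrl
o=ctrl.get_obs();print(inbox(o['tool_pos']),yaw_of(o['tool_rot']),o['contact_force'])"
```

```text
side tcp px [227.5 169.6] [ 0.65628583 -0.05227271  0.03104969] [3.00510767 0.91207327 0.00343139]
top tcp px [307.5 127.7] [ 0.65642328 -0.05231973  0.03127743] [3.00497773 0.91192107 0.00391521]
[-0.02416993 -0.11225655  0.03127743] 0.5892767260419766 [-0.39912503  0.52277024 -0.30163352]
```

View pics/s8.png

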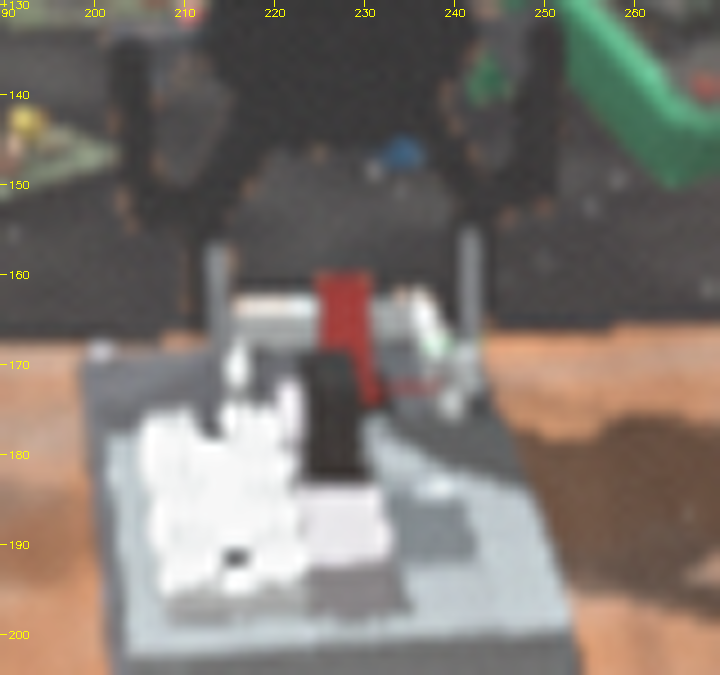

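The fingers are centred on the red post: pads at u=214 and 242, post at 227.5. I'll close firmly.

Call:
step_arm(increments="0 0 0 0 0 0; 0 0 0 0 0 0; 0 0 0 0 0 0; 0 0 0 0 0 0; 0 0 0 0 0 0; 0 0 0 0 0 0; 0 0 0 0 0 0; 0 0 0 0 0 0; 0 0 0 0 0 0; 0 0 0 0 0 0", fingers=-1, newtons=80)

```text
t: 16.15
tool_pos: [0.6557, -0.0521, 0.0301]
tool_rot: [3.006, 0.912, 0.002]
contact_force: [0.8, 3.3, 4.1]
opening: 0.0151
```

Call:
step_arm(increments="0 0.1 0 0 0 0; 0 0.1 0 0 0 0; 0 0.1 0 0 0 0; 0 0.1 0 0 0 0; 0 0 0 0 0 0; 0 0 0 0 0 0")

```text
t: 16.65
tool_pos: [0.6607, -0.0598, 0.03]
tool_rot: [-3.005, -0.911, 0.0]
contact_force: [-2.3, 4.2, 5.7]
opening: 0.0147
```

The spring pulls with about 4.8 N at 9 mm, which is as expected. Pulling on to 30 mm.

Call:
step_arm(increments="0 0.1 0 0 0 0; 0 0.1 0 0 0 0; 0 0.1 0 0 0 0; 0 0.1 0 0 0 0; 0 0.1 0 0 0 0; 0 0.1 0 0 0 0; 0 0.1 0 0 0 0; 0 0.1 0 0 0 0; 0 0.04 0 0 0 0; 0 0 0 0 0 0; 0 0 0 0 0 0; 0 0 0 0 0 0")

```text
t: 17.65
tool_pos: [0.6719, -0.0766, 0.03]
tool_rot: [-3.003, -0.911, 0.002]
contact_force: [-3.2, 5.4, 7.6]
opening: 0.0145
```

```bash
python3 snap.py 9; python3 -c "
from h import *
crop('pics/side9.png',190,130,270,205,9,'pics/s9.png')
crop('pics/top9.png',230,90,340,190,7,'pics/t9.png')
from plan import *
from station import ctrl
o=ctrl.get_obs();print(inbox(o['tool_pos']),yaw_of(o['tool_rot']),o['contact_force'],o['opening'])"
```

```text
side tcp px [226.7 165.9] [ 0.67187019 -0.07661885  0.02998234] [-3.00338074e+00 -9.11361320e-01  1.88077419e-03]
top tcp px [315.7 122.2] [ 0.67184303 -0.07662671  0.02996375] [-3.00336799e+00 -9.11316837e-01  1.93151528e-03]
[-0.02467904 -0.14103743  0.02996375] 0.589204682666524 [-2.86568817  5.85885573  7.25434242] 0.014816925305455003
```

View pics/s9.png

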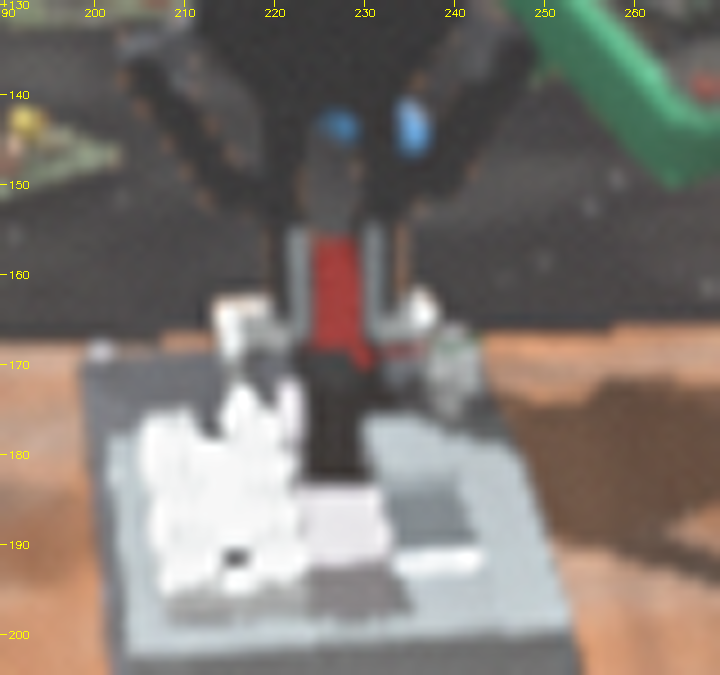

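View pics/t9.png

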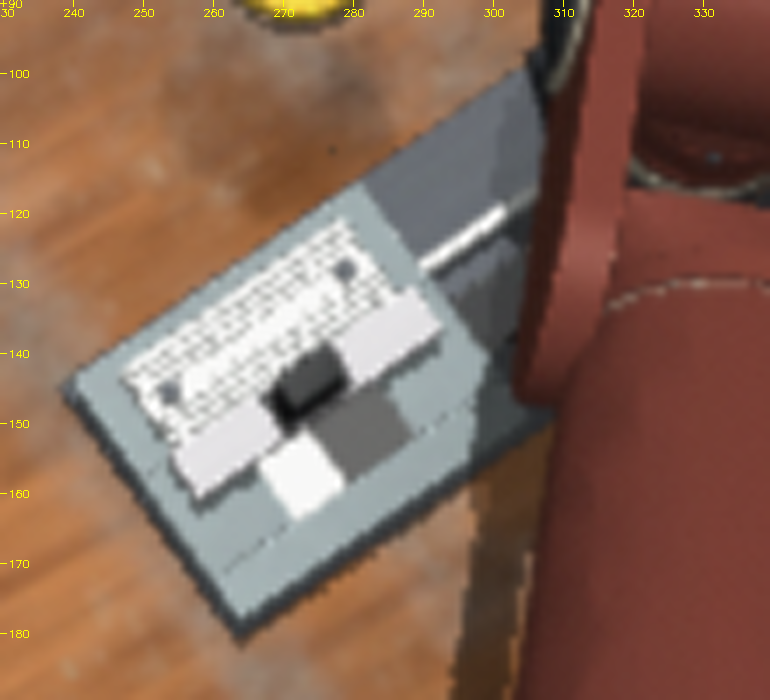

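The side view shows the post between the pads, with its foot and pointer at about (236..240,168) next to the green mark. The top view shows roughly half the window lit. I'll check the travel by pixel, since the handle could have slipped in the grip.

```bash
python3 - <<'E'
from h import *
from plan import box
s=load("pics/side9.npz")
for tr in(0,20,25,30,35):
    print(tr,[proj(s,box(x/1e3,(-110-tr)/1e3,z)).round(1).tolist() for x,z in((-25,.024),(-33,.024),(-45,.024),(-55,.024))])
print("green",proj(s,box(-.063,-.14,.024)))
crop('pics/side9.png',215,150,255,185,18,'pics/s9b.png'); crop('pics/side0.png',215,150,255,185,18,'pics/s0b.png')
a=cv2.imread('pics/s9b.png');b=cv2.imread('pics/s0b.png'); m=cv2.resize(np.vstack([b,a]),None,fx=.47,fy=.47) if 0 else np.hstack([b,a]); cv2.imwrite('pics/cmp.png',cv2.resize(m,(800,350)))
E
```

```text
0 [[227.9, 172.2], [230.8, 172.0], [235.1, 171.8], [238.6, 171.6]]
20 [[227.2, 169.4], [230.0, 169.2], [234.3, 169.0], [237.8, 168.8]]
25 [[227.0, 168.7], [229.9, 168.5], [234.1, 168.3], [237.6, 168.1]]
30 [[226.9, 168.0], [229.7, 167.9], [233.9, 167.6], [237.4, 167.5]]
35 [[226.7, 167.3], [229.5, 167.2], [233.7, 167.0], [237.2, 166.8]]
green [240.15993998 167.31654298]
```

View pics/cmp.png

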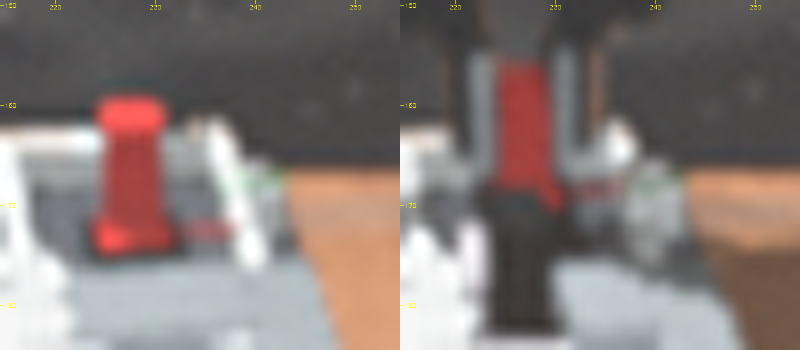

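View pics/s9b.png

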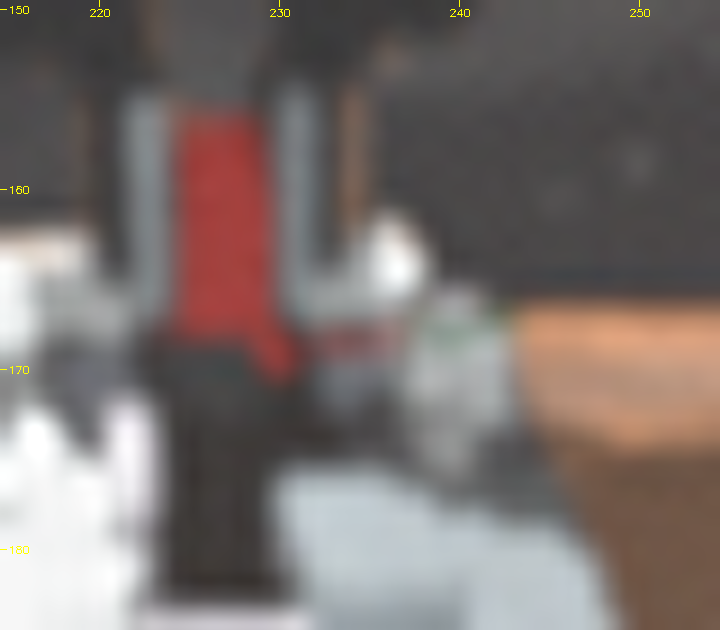

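The pointer moved about 4.3 px at 0.14 px/mm, so roughly 30 mm. The gripper moved 28.8 mm, so there was no slip. I'll add about 1 mm, let it settle and check that it holds steady.

Call:
step_arm(increments="0 0.05 0 0 0 0; 0 0 0 0 0 0; 0 0 0 0 0 0; 0 0 0 0 0 0; 0 0 0 0 0 0; 0 0 0 0 0 0; 0 0 0 0 0 0; 0 0 0 0 0 0; 0 0 0 0 0 0; 0 0 0 0 0 0; 0 0 0 0 0 0; 0 0 0 0 0 0")

```text
t: 18.75
tool_pos: [0.6725, -0.0776, 0.0299]
tool_rot: [-3.003, -0.911, 0.002]
contact_force: [-4.3, 5.5, 7.8]
opening: 0.0148
```

```bash
python3 snap.py 10; python3 - <<'E'
from plan import *
from h import *
from station import ctrl
o=ctrl.get_obs();print(inbox(o['tool_pos']),o['contact_force'],o['opening'],o['dq'],o['t'])
a=cv2.imread('pics/top10.png').astype(int);b=cv2.imread('pics/top7.png').astype(int)
c=cv2.imread('pics/top9.png').astype(int)
print(abs(a-b)[125:165,250:268].mean(),abs(a-c)[125:165,250:295].mean())
crop('pics/side10.png',190,130,270,205,9,'pics/s10.png')
crop('pics/top10.png',230,90,340,190,7,'pics/t10.png')
A=cv2.imread('pics/s10.png');B=cv2.imread('pics/t10.png');h=500
cv2.imwrite('pics/fin.png',np.hstack([cv2.resize(A,(400,375)),cv2.resize(B,(400,375))]))
E
```

```text
side tcp px [226.6 165.8] [ 0.67246642 -0.07759717  0.02993766] [-3.00323217e+00 -9.11432199e-01  2.16906029e-03]
top tcp px [316.1 122. ] [ 0.672479   -0.07759735  0.02994859] [-3.00323450e+00 -9.11404872e-01  2.09084601e-03]
[-0.02468249 -0.14219786  0.02994859] [-3.70191194  5.83479423  7.47449915] 0.014975214755794487 [ 0.00069696 -0.00127871 -0.0004917  -0.00012677 -0.000627   -0.0025936 ] 18.85
0.9944444444444445 0.755
```

View pics/fin.png

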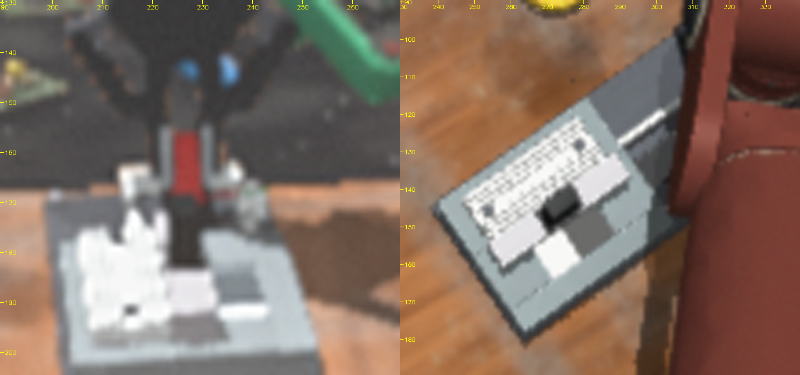

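Everything is steady. The TCP has moved 29.9 mm, the spring reads about 6.9 N (7.2 N expected at half), and the straightedge hasn't moved. Handing in.

```bash
python3 -c "
from station import ctrl
print(ctrl.finish_job())"
```

```text
the job is handed in; nothing more can be done
None
```

I laid the steel straightedge flush along the bar's near edge and let go of it. I then pulled the shutter to about half travel and handed the job in with the fingers still holding it, at 18.9 s of the 48 s. `finish_job` reports no verdict.

- **Straightedge:**
  - I pressed it against the bar at 5–10 N and set it down on the box top before releasing it.
  - In the top view after release its middle is at x about -12 mm and y about 0. Contact put x nearer -10.5 mm. Both are within the limits.
  - Its near edge reads 0.584 rad against about 0.588 for the box (the box's own edges gave 0.580–0.603). The far-edge line fits gave 0.49 and 0.54; I set those aside because they are short, with poor fits.
  - It did not shift in the pictures while the shutter was pulled.
- **Shutter:**
  - The gripper moved about 29.9 mm with the handle, and the spring pulls back with about 6.9 N, where 7.2 N is expected at half.
  - The pointer stood next to the green mark just before the final 1 mm pull.
  - The lit part of the window looked nearer 25 mm. I trusted it less, because the shutter may overlap the window when shut.
  - The grip is set to 80 N and the last reading was steady.
- **Bystanders:** I kept clear of both tape rolls and the battery and never touched them. I did not measure their positions again at the end.

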